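Wedge a tile coupon flush in the gauging nest and hold it

TASK

The white tile lies loose in the metal gauging nest. Slide the nest's jaw along its beam until it shuts firmly on the tile and the tile is up against the end stop; then take the black tapered wedge (not the parallel packer) by its upright grip, lay it flat on the nest's plate and slide it, thin end first, into the gap between the tile and the slanted rail, from the open end by the jaw where the gap is wide enough, until the tile is pressed flush along the beam. Finish while still holding the wedge by its grip, with the tile held pressed flush; leave the packer and the other things on the bench where they are.

Things in the scene. Friction and masses are not known exactly. Their poses are not given: they have to be found in the camera images.
- nest: fixed gauging nest: aluminium base plate, 150 mm (its x, -57 to +93 mm) by 270 mm (its y, -190 to +80), 8 mm thick; origin on the bench surface under the plate, z up. 'Nest' coordinates below are in this frame, in mm. On the plate (top z = 8) stand the beam, the end stop and the slanted rail, the tile lying between them; the plate is free from the rail's open end back to y = -190
- endstop: steel bar on the nest (same origin and axes as the nest): its face towards the tile is at nest y = +50, x from -8 to 62, top z = 22
- beam: steel beam with graduations, fixed on the nest (same origin and axes as the nest), y -185 to +65; its straight face towards the tile is at x = +60, its top at z = 24; the jaw rides on it
- jaw (a joint): travel in m of the steel jaw along the beam towards the end stop (nest +y): 0 fully open, 0.07 its end; its tile face (nest x 12 to 62, z 9 to 22) is at nest y = -0.110 + value, so it reads 0.060 when shut on a tile that touches the end stop. About 2 N of friction; stays where it is left; starts open
- jaw_grip (a point): point in the jaw's upright grip, over the beam, 52 mm above the bench (nest x 68, 22 mm behind the jaw's tile face); the grip is 14 mm thick along nest x, 24 mm along nest y, and reaches from 30 to 65 mm above the bench; axes are the nest's
- mouth (a point): middle of the open, wide end of the gap between seated tile and slanted rail, on the plate's top (nest x -20, y -60, z 8). The rail is steel, 18 mm wide, y -60 to +60, top z = 22; its face towards the tile is the plane x = -23 + y/8 (mm). The gap to the seated tile (edge at x = -10) is 20 mm wide here and narrows to 7 mm at y = +50
- tile: white ceramic tile, 70 mm (its x) by 100 mm (its y), 12 mm thick, about 0.2 kg, lying loose on the nest's plate 2 to 9 mm off beam and end stop; origin at the centre of its underside. Seated flush against beam and end stop its origin is at nest x 25, y 0, z 8
- wedge: black plastic wedge, 0.09 kg, on the bench left or right of the nest (it and the packer swap places). Origin on its underside below the centre of the upright grip at its thick end, +y towards the thin end (y = 136 mm). Grip: x -10.5 to +9.5, 28 mm along y, 52 mm tall. Body 14 mm tall; straight side x = +9.5, goes against the tile; other side slants 1 in 8: 23 mm thick at y = 16, 8 mm at the rounded thin end
- wedge_nose (a point): middle of the wedge's thin end, 7 mm above its underside. When the wedge is tight and the tile flush, this end is near nest y = +40 and the wedge's origin near nest x -20, y -96, z 8, its axes turned as the nest's. Pushing it tight takes about 5 to 15 N along nest +y; friction then keeps it from springing back
- packer: black plastic parallel packer, not to be used: same grip as the wedge's, but its body is a plain bar 23 mm thick all along, 150 mm long (y -14 to +136), 14 mm tall; origin on its underside below the centre of the grip; to be left alone
- beaker: empty glass beaker, 68 mm across, 85 mm tall; origin at the centre of its underside; to be left alone
- spare_tile: a second white tile, 70 x 100 x 12 mm, lying on the bench behind the nest; origin at the centre of its underside; to be left alone
- vial: small amber glass jar, 28 mm across, 60 mm tall, on the bench near the robot; origin at the centre of its underside; to be left alone
- petri: flat clear dish, 88 mm across, 15 mm tall; origin at the centre of its underside; to be left alone
- tweezers: steel tweezers, 130 mm long, 8 mm thick, lying flat near the robot; origin at mid-length on the bench; to be left alone
- spray: white plastic bottle, 50 mm across, 90 mm tall; origin at the centre of its underside; to be left alone
Mind the look-alikes: they are no part of the job. Leave any brown look-alike of the tile alone. Leave any green look-alike of the wedge alone.

How it is judged:
By the outcome, as a careful person would: the job done as asked, in the order asked, and still so for the second after the job is handed in, while the arm keeps its last pose, push and grip.
It also fails if it takes over 61 s, if anything falls off the work surface, if the arm or the gripper's body presses on something with over 40 N, if the wrist force passes 120 N, or if a joint passes its speed limit or range.

ROBOT

A 7-joint arm with a two-finger parallel gripper is mounted at the origin on the work surface. World frame = base frame: x ahead of the robot, y to its left, z up, the work surface at z = 0. Lengths are in m, angles in rad, forces in N, time in s.
With the tool pointing down it reaches from about 0.4 to 0.85 m from the base axis. Payload 10.4 kg.
Tool frame: the origin (TCP) lies at the very end of the fingers, on their centre line; the grasp point (between the pads) lies 19 mm behind it; z points along the fingers, y is the direction in which the jaws open and shut (so a half turn about z gives the same grasp; the last joint's range is limited). The gripper opens to 87 mm and grips with 3 to 60 N. Pads are 19 mm wide; open, the fingers measure 117 mm over their backs; the gripper's body (75 mm by 190 mm) begins 51 mm behind the grasp point.
Start: joints at [-0.023, 0.332, -0.065, 1.46, 0.022, 1.35, -0.088], TCP at [0.625, 0, 0.223] pointing down, gripper open.
Joint ranges: [-2.6, 2.6], [-0.5, 2.12], [-1.47, 1.34], [0.16, 2.42], [-1.27, 4.41], [0.06, 2.06], [-2.6, 2.6]. Speed limits (rad/s): [2.22, 2.22, 2.79, 2.79, 3.14, 3.14, 3.14].

INTERFACE

Orientations are given as a 3x3 rotation matrix whose columns are the frame's x, y, z axes.
In Python, from plant import readout, vision, bot gives the robot as it stands. The module is installed in compiled form; this text tells all that it offers.
- The arm moves only by the shell command python3 -m crank 'ROWS' [FORCE]. ROWS is JSON, a list of rows, each an object with "xyz": the shift along the tool's x, y, z in cm, a list of three; "turn": the turn, a rotation vector about the tool's x, y, z in rad, a list of three; "hand": the finger opening in cm, from 0 to 8.7. A call has 1 to 5 rows; each row is the pose to reach, as a shift and turn from the pose commanded when the call began, along the tool's axes at that moment; what a row does not reach only later rows make up. A row lasts 1/8 s, in which the tool goes at most 62.5 mm and 10.7 degrees, less where a joint would pass 70% of its speed; a pose out of reach is approached as far as the arm can. A call with a gripper value outside its range is refused whole. The fingers move at their own pace and stop on an object; FORCE is the grip in N (left out, the last holds). Time passes only in rows, so rows that repeat a pose let the fingers close. It gives the time, the measured TCP pose, the force and the opening at its end, in the units of the state.
- readout.state(): the state, without advancing time (a new reading comes with each control period).
- vision.read_camera(name): name is "scene" or "side" or "wrist"; returns a dict with "pixels" (420x560x3 uint8, blue, green, red), "range_z" (420x560 float32, m along the optical axis (not along the pixel's ray), 0 where there is no reading), "fx", "fy", "cx", "cy" (pixels), "position" and "orientation" of the camera in the world; the wrist camera has in their place "T_tool_cam" (4x4, takes a point from camera to tool coordinates, whose origin is the TCP and whose axes are the flange's). Camera axes: x right, y down, z forward; pixel columns grow to the right and rows downward; lengths in m; the calibration is good to about 2 mm. The wrist camera is an equidistant fisheye: a pixel r from the principal point sees the ray r / f radians off the axis. A picture is of the moment at which its call begins: read the wrist's pose just before it.
- bot.job_done(): hands the job in, once; it reports no verdict.
The state is a dict: "clock": time; "q": joint angles; "dq": joint speeds; "tau": joint torques, N m; "ee_pos": TCP position; "tcp_rot": TCP orientation; "wrist_force": force on the tool from outside, world axes, zero at the start; "wrist_torque": the same for the moment, N m; "grip_width": opening from 0.0 (shut) to 1.0 (fully open).
Only numpy, scipy, OpenCV 4.12 (cv2) and the standard library are available. Lean on these libraries where they do the work, as an engineer would, in place of code of your own. Each camera call takes 0.05 s, during which the arm holds its last target.

## Working session

There is one attempt and no reset: what is moved stays moved. The work goes in short steps, Python scripts to look and compute and a shell command to move; the robot and the scene stay as the last step left them, time stands still between calls to the robot, and variables do not carry over. Pictures are saved under pics/ and viewed, and the job is handed in when it is done.

```bash
mkdir -p pics; ls; python3 - <<'E'
from plant import readout, vision
import cv2
s=readout.state()
for k in s: print(k,s[k])
for n in ["scene","side","wrist"]:
    c=vision.read_camera(n)
    cv2.imwrite(f"pics/{n}0.png",c["pixels"])
    print(n,{k:v for k,v in c.items() if k not in("pixels","range_z")})
    import numpy as np
    np.savez(f"pics/{n}0.npz",**c)
E
```

```text
pics
clock 0.0
q [-0.02262011  0.33284411 -0.06469857  1.46095053  0.02160281  1.34992627
 -0.08848735]
dq [ 0.00103421  0.00034307  0.00142348  0.00071976 -0.00055717 -0.00030179
  0.0010557 ]
tau [-1.20520472e-04 -6.23245955e+01  2.44190963e-02 -3.89891267e+01
 -6.13984605e-02  3.97891912e-02  1.87085252e-04]
ee_pos [6.24599231e-01 3.60709345e-06 2.21766888e-01]
tcp_rot [[-5.32553686e-05  9.99998975e-01 -1.43082899e-03]
 [ 9.99999996e-01  5.31523976e-05 -7.20039104e-05]
 [-7.19277846e-05 -1.43083281e-03 -9.99998974e-01]]
wrist_force [0.97666839 0.47918467 0.8451248 ]
wrist_torque [ 0.04371299 -0.00161614  0.03058763]
grip_width 1.000839450633241
scene {'fx': 524.6831579483401, 'fy': 524.6831579483401, 'cx': 275.84155945432155, 'cy': 200.23339914893438, 'position': array([ 1.07852545, -0.76075315,  0.8734116 ]), 'orientation': array([[ 0.83339681,  0.36925186, -0.41122114],
       [ 0.55235789, -0.53128183,  0.64237091],
       [ 0.01872233, -0.76249111, -0.64672775]])}
side {'fx': 546.9677428901729, 'fy': 546.9677428901729, 'cx': 285.95965444840664, 'cy': 212.09328835821205, 'position': array([-0.03922914,  0.80326278,  0.6890953 ]), 'orientation': array([[-0.78711774, -0.31815553,  0.52841529],
       [-0.61672545,  0.41952044, -0.66607231],
       [-0.00976643, -0.85016449, -0.5264266 ]])}
wrist {'fx': 325.19226210127806, 'fy': 325.19226210127806, 'cx': 277.523391232421, 'cy': 208.32393231777883, 'T_tool_cam': array([[-1.51340071e-03, -9.61093788e-01, -2.76218103e-01,
         7.65311829e-02],
       [ 9.99998813e-01, -1.53404877e-03, -1.41316465e-04,
        -4.46300680e-04],
       [-2.87913665e-04, -2.76217989e-01,  9.61094969e-01,
        -1.61774616e-01],
       [ 0.00000000e+00,  0.00000000e+00,  0.00000000e+00,
         1.00000000e+00]])}
```

View pics/scene0.png

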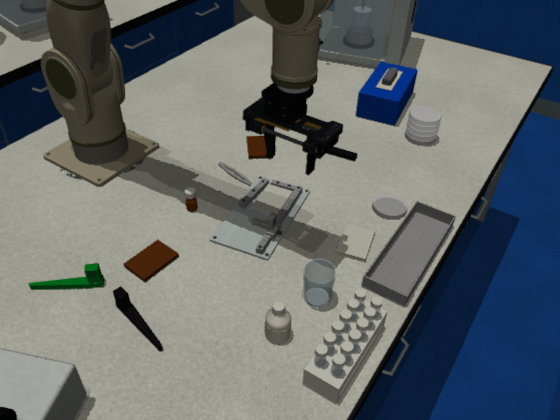

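View pics/side0.png

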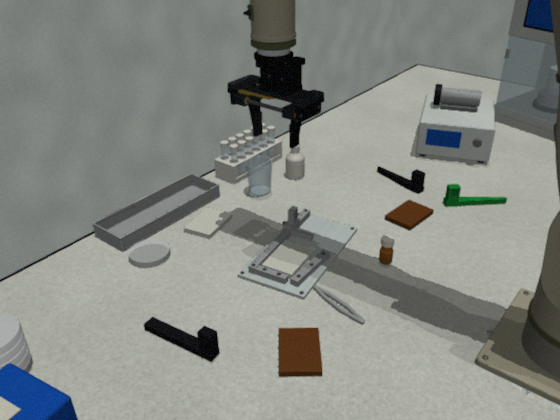

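View pics/wrist0.png

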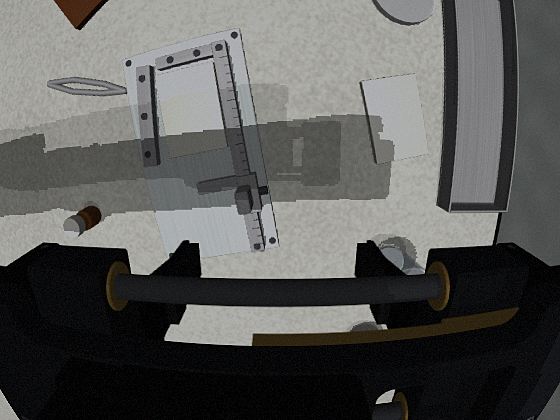

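```bash
python3 - <<'E'
import cv2,numpy as np
a=cv2.imread("pics/scene0.png")[275:360,100:180];b=cv2.imread("pics/side0.png")[310:365,135:230]; c=cv2.imread("pics/side0.png")[155:200,365:435]
a=cv2.resize(a,(376,400));b=cv2.resize(b,(400,232));c=cv2.resize(c,(400,257))
o=np.zeros((500,780,3),np.uint8);o[:400,:376]=a;o[:232,380:]=b;o[240:497,380:]=c
o=np.clip(o.astype(float)*2.5,0,255).astype(np.uint8)
cv2.imwrite("pics/cropA.png",o)
w=cv2.imread("pics/wrist0.png")[15:265,110:300]
cv2.imwrite("pics/cropW.png",cv2.resize(w,None,fx=2.4,fy=2.4,interpolation=cv2.INTER_CUBIC))
E
```

```text
(no output)
```

View pics/cropA.png

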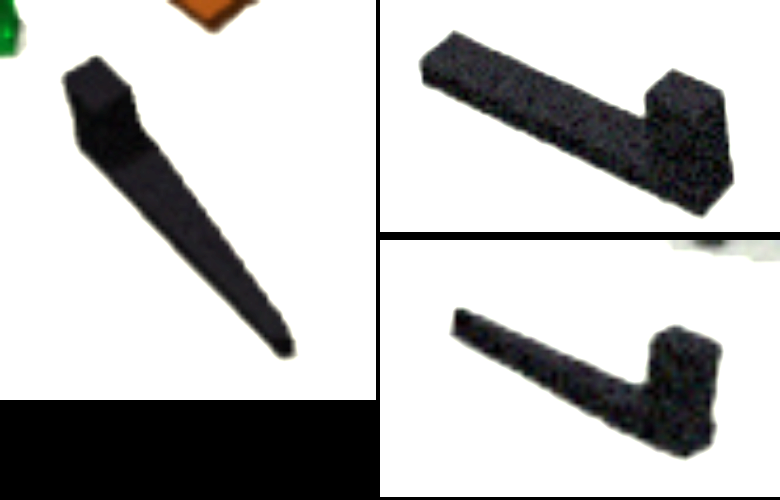

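View pics/cropW.png

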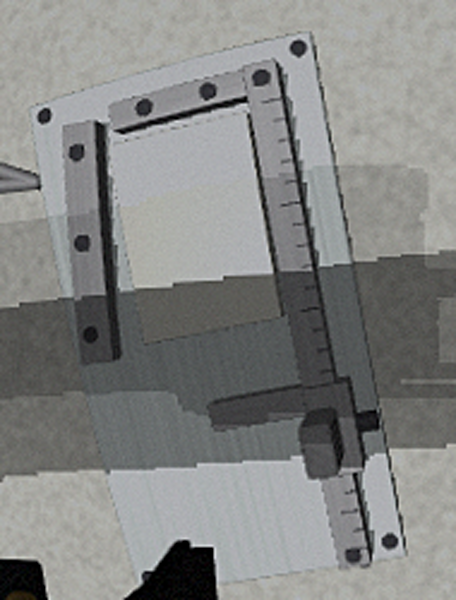

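```bash
cat > h.py <<'E'
import numpy as np,cv2
from scipy.optimize import least_squares
def ray(c,uv,pose=None,fish=False):
    uv=np.atleast_2d(np.asarray(uv,float));d=(uv-[c["cx"],c["cy"]])/[c["fx"],c["fy"]]
    if fish:
        r=np.linalg.norm(d,axis=1,keepdims=True);d=np.hstack([d/np.maximum(r,1e-9)*np.sin(r),np.cos(r)])
        T=c["T_tool_cam"];R=pose[1]@T[:3,:3];o=pose[0]+pose[1]@T[:3,3]
    else:
        d=np.hstack([d,np.ones((len(d),1))]);R=np.asarray(c["orientation"]);o=np.asarray(c["position"])
    return o,d@R.T
def onz(c,uv,z,pose=None,fish=False):
    o,d=ray(c,uv,pose,fish);t=(np.asarray(z)-o[2])/d[:,2];return o+d*t[:,None]
def cloud(c,mask,pose=None,fish=False):
    v,u=np.nonzero(mask&(c["range_z"]>0));uv=np.c_[u,v]
    o,d=ray(c,uv,pose,fish)
    fwd=(pose[1]@c["T_tool_cam"][:3,2]) if fish else np.asarray(c["orientation"])[:,2]
    t=c["range_z"][v,u]/(d@fwd);return uv,o+d*t[:,None]
def fit(P,Q):  # nest pts P(n,2)->world Q
    f=lambda p:((np.c_[np.cos(p[2])*P[:,0]-np.sin(p[2])*P[:,1],np.sin(p[2])*P[:,0]+np.cos(p[2])*P[:,1]]+p[:2])-Q).ravel()
    r=least_squares(f,[Q[:,0].mean(),Q[:,1].mean(),0]);return r.x,r.fun.reshape(-1,2)
E
cat > a.py <<'E'
from h import *
L=lambda n:dict(np.load(f"pics/{n}0.npz"))
W=L("wrist")
pose=(np.array([.6246,0,.22177]),np.array([[-5.3e-5,1,-1.43e-3],[1,5.3e-5,-7.2e-5],[-7.2e-5,-1.43e-3,-1]]))
cr=np.array([[33,107],[311,32],[405,552],[243,70],[342,568],[63,125]],float)/2.4+[110,15]
P=np.array([[-57,80],[93,80],[93,-190],[60,65],[60,-185],[-33.5,60]])/1e3
z=np.array([8,8,8,24,24,22])/1e3
Q=onz(W,cr,z,pose,True)[:,:2]
p,res=fit(P,Q);print(p,np.degrees(p[2]));print((res*1e3).round(1))
for n,b in(("scene",(275,360,100,180)),("side",(155,200,365,435))):
    c=L(n);m=np.zeros((420,560),bool);m[b[0]:b[1],b[2]:b[3]]=True
    px=c["pixels"].astype(int);m&=px.max(2)<70
    uv,X=cloud(c,m)
    print(n,len(X),np.percentile(X[:,2],[1,5,25,50,75,95,99]).round(4))
    g=X[X[:,2]>.047];print("griptop",len(g),g.mean(0).round(4),cv2.minAreaRect(g[:,:2].astype(np.float32)*1000))
    bt=X[(X[:,2]>.009)&(X[:,2]<.018)];print("body",len(bt),cv2.minAreaRect(bt[:,:2].astype(np.float32)*1000))
    far=bt[np.argsort(-np.linalg.norm(bt[:,:2]-g.mean(0)[:2],axis=1))[:8]];print("nose",far.mean(0))
E
python3 a.py
```

```text
[0.5031399  0.08973545 0.16897583] 9.681601885194091
[[-2.5  0.9]
 [ 0.7  1.3]
 [ 1.5 -2.9]
 [ 0.3  2.4]
 [-0.2 -1.4]
 [ 0.2 -0.4]]
scene 903 [-0.0007  0.0038  0.0118  0.0139  0.0237  0.0521  0.0537]
griptop 125 [ 0.4589 -0.3595  0.0513] ((458.21337890625, -359.2140808105469), (21.265439987182617, 29.316308975219727), 81.15115356445312)
body 514 ((486.0939636230469, -331.73828125), (89.876708984375, 235.02569580078125), 73.49897766113281)
nose [ 0.58838436 -0.39073799  0.01376118]
side 520 [-0.0027  0.0005  0.0068  0.0109  0.0267  0.0481  0.0506]
griptop 42 [ 0.4554 -0.3542  0.0489] ((456.8919677734375, -354.9155578613281), (20.473711013793945, 28.756122589111328), 76.62742614746094)
body 172 ((513.1113891601562, -367.7609558105469), (25.101131439208984, 149.28114318847656), 75.10506439208984)
nose [ 0.58016141 -0.38519699  0.01118241]
```

Candidates: black bar at scene (140,320) / side (400,180) tapers to a thin rounded end, so it's the wedge. The black one at side (180,338) has constant width, so it's the packer. Scene (70,280) is the green look-alike. The nest fit is yaw 9.7° with residuals under 3 mm. I'll move over the jaw grip and look again.

```bash
python3 -m crank '[{"xyz":[-2.9,-3.3,3],"turn":[0,0,-0.169],"hand":5},{"xyz":[-2.9,-3.3,6],"turn":[0,0,-0.169],"hand":5},{"xyz":[-2.9,-3.3,8],"turn":[0,0,-0.169],"hand":5},{"xyz":[-2.9,-3.3,8],"turn":[0,0,-0.169],"hand":5},{"xyz":[-2.9,-3.3,8],"turn":[0,0,-0.169],"hand":5}]' 15
cat > shot.py <<'E'
import sys
from h import *
from plant import readout,vision
import pickle
def shot(name,tag):
    s=readout.state();c=vision.read_camera(name)
    pickle.dump((s,c),open(f"pics/{tag}.pkl","wb"));cv2.imwrite(f"pics/{tag}.png",c["pixels"]);return s,c
if __name__=="__main__":
    s,c=shot(sys.argv[1],sys.argv[2]);print(s["clock"],s["ee_pos"].round(4),s["wrist_force"].round(2),s["grip_width"])
E
python3 shot.py wrist w1
```

```text
clock: 0.78
ee_pos: [0.5925, -0.0289, 0.1434]
tcp_rot: [[-0.168, 0.986, 0.001], [0.986, 0.168, 0.0], [-0.0, 0.001, -1.0]]
wrist_force: [-0.9, 0.8, 0.0]
grip_width: 0.59
0.775 [ 0.5925 -0.0289  0.1434] [-0.89  0.82  0.01] 0.590126885476758
```

View pics/w1.png

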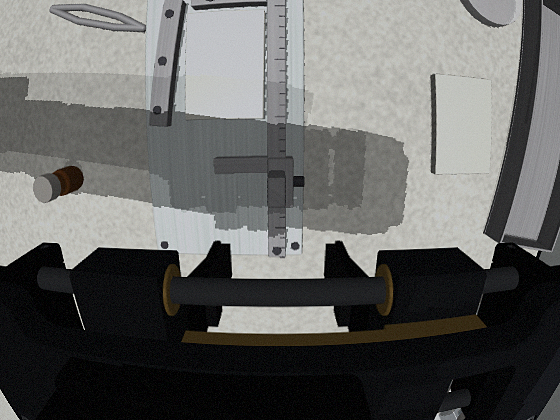

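```bash
python3 - <<'E'
from h import *
import pickle
s,c=pickle.load(open("pics/w1.pkl","rb"));pose=(s["ee_pos"],s["tcp_rot"])
m=np.zeros((420,560),bool);m[140:235,240:320]=True
uv,X=cloud(c,m,pose,True)
g=X[(X[:,2]>.055)&(X[:,2]<.075)];u=uv[(X[:,2]>.055)&(X[:,2]<.075)]
print(len(g),g.mean(0),u.min(0),u.max(0))
print(((g-s["ee_pos"])@s["tcp_rot"]).min(0),((g-s["ee_pos"])@s["tcp_rot"]).max(0))
R=s["tcp_rot"]
# beam/ plate edges: corners of plate bottom
print("plateBL?",onz(c,[[302,254],[152,247]],.008,pose,True))
E
```

```text
594 [ 0.58769545 -0.00870106  0.06406401] [267 175] [285 207]
[ 0.00771783 -0.00862089  0.07696256] [0.03195501 0.0054536  0.08810254]
plateBL? [[ 0.62583548 -0.08043515  0.008     ]
 [ 0.4716216  -0.10085127  0.008     ]]
```

The jaw grip top spans 24 × 14 mm at z = 64 mm, as specified. Its centre is 20 mm along tool x from the TCP, so the jaw already sits about 20 mm along. I'll grip it there.

```bash
python3 -m crank '[{"xyz":[2.0,-0.15,0],"turn":[0,0,0],"hand":5},{"xyz":[2.0,-0.15,4],"turn":[0,0,0],"hand":5},{"xyz":[2.0,-0.15,8],"turn":[0,0,0],"hand":5},{"xyz":[2.0,-0.15,11],"turn":[0,0,0],"hand":5},{"xyz":[2.0,-0.15,11],"turn":[0,0,0],"hand":5}]' 15
python3 -m crank '[{"xyz":[0,0,0],"turn":[0,0,0],"hand":0.8},{"xyz":[0,0,0],"turn":[0,0,0],"hand":0.8},{"xyz":[0,0,0],"turn":[0,0,0],"hand":0.8},{"xyz":[0,0,0],"turn":[0,0,0],"hand":0.8},{"xyz":[0,0,0],"turn":[0,0,0],"hand":0.8}]' 15
```

```text
clock: 1.45
ee_pos: [0.5855, -0.008, 0.0311]
tcp_rot: [[-0.169, 0.986, -0.004], [0.986, 0.169, 0.0], [0.001, -0.004, -1.0]]
wrist_force: [0.6, -0.6, 0.7]
grip_width: 0.577
clock: 2.08
ee_pos: [0.5883, -0.0094, 0.033]
tcp_rot: [[-0.168, 0.986, 0.002], [0.986, 0.168, 0.0], [-0.0, 0.002, -1.0]]
wrist_force: [4.3, 0.8, -1.6]
grip_width: 0.161
```

```bash
python3 -m crank '[{"xyz":[0.5,0,0],"turn":[0,0,0],"hand":0.8},{"xyz":[1.0,0,0],"turn":[0,0,0],"hand":0.8},{"xyz":[1.5,0,0],"turn":[0,0,0],"hand":0.8},{"xyz":[2.0,0,0],"turn":[0,0,0],"hand":0.8},{"xyz":[2.5,0,0],"turn":[0,0,0],"hand":0.8}]' 15
python3 -m crank '[{"xyz":[0.25,0,0],"turn":[0,0,0],"hand":0.8},{"xyz":[0.5,0,0],"turn":[0,0,0],"hand":0.8},{"xyz":[0.75,0,0],"turn":[0,0,0],"hand":0.8},{"xyz":[1.0,0,0],"turn":[0,0,0],"hand":0.8},{"xyz":[1.0,0,0],"turn":[0,0,0],"hand":0.8}]' 15
python3 shot.py wrist w2
```

```text
clock: 2.7
ee_pos: [0.5841, 0.0148, 0.033]
tcp_rot: [[-0.168, 0.986, 0.002], [0.986, 0.168, -0.0], [-0.001, 0.002, -1.0]]
wrist_force: [4.9, -0.6, -0.4]
grip_width: 0.16
clock: 3.32
ee_pos: [0.5823, 0.025, 0.033]
tcp_rot: [[-0.168, 0.986, 0.002], [0.986, 0.168, 0.0], [-0.0, 0.002, -1.0]]
wrist_force: [4.4, -0.1, -1.1]
grip_width: 0.163
3.325 [0.5823 0.025  0.033 ] [ 4.36 -0.09 -1.11] 0.16322846183486214
```

View pics/w2.png

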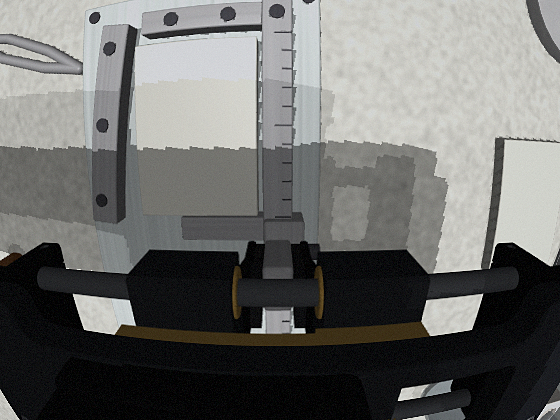

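```bash
python3 -m crank '[{"xyz":[0.1,0,0],"turn":[0,0,0],"hand":0.8},{"xyz":[0.2,0,0],"turn":[0,0,0],"hand":0.8},{"xyz":[0.3,0,0],"turn":[0,0,0],"hand":0.8},{"xyz":[0.3,0,0],"turn":[0,0,0],"hand":0.8}]' 25
python3 -m crank '[{"xyz":[0.1,0,0],"turn":[0,0,0],"hand":0.8},{"xyz":[0.1,0,0],"turn":[0,0,0],"hand":0.8}]' 25
python3 -m crank '[{"xyz":[0.1,0,0],"turn":[0,0,0],"hand":0.8},{"xyz":[0.1,0,0],"turn":[0,0,0],"hand":0.8}]' 25
```

```text
clock: 3.88
ee_pos: [0.5819, 0.0275, 0.033]
tcp_rot: [[-0.168, 0.986, 0.002], [0.986, 0.168, -0.0], [-0.001, 0.002, -1.0]]
wrist_force: [5.1, -1.5, -1.1]
grip_width: 0.155
clock: 4.12
ee_pos: [0.5817, 0.0284, 0.033]
tcp_rot: [[-0.168, 0.986, 0.002], [0.986, 0.168, -0.0], [-0.001, 0.002, -1.0]]
wrist_force: [5.2, -1.1, -1.2]
grip_width: 0.16
clock: 4.38
ee_pos: [0.5815, 0.0294, 0.033]
tcp_rot: [[-0.168, 0.986, 0.002], [0.986, 0.168, -0.0], [-0.001, 0.002, -1.0]]
wrist_force: [5.8, -1.4, -1.2]
grip_width: 0.159
```

```bash
for i in 1; do python3 -m crank '[{"xyz":[0.1,0,0],"turn":[0,0,0],"hand":0.8},{"xyz":[0.1,0,0],"turn":[0,0,0],"hand":0.8}]' 25; done
python3 -m crank '[{"xyz":[0.1,0,0],"turn":[0,0,0],"hand":0.8},{"xyz":[0.1,0,0],"turn":[0,0,0],"hand":0.8}]' 25
python3 -m crank '[{"xyz":[0.1,0,0],"turn":[0,0,0],"hand":0.8},{"xyz":[0.1,0,0],"turn":[0,0,0],"hand":0.8}]' 25
```

```text
clock: 4.62
ee_pos: [0.5814, 0.0304, 0.033]
tcp_rot: [[-0.168, 0.986, 0.002], [0.986, 0.168, -0.0], [-0.001, 0.002, -1.0]]
wrist_force: [5.8, -0.6, -1.4]
grip_width: 0.157
clock: 4.88
ee_pos: [0.5813, 0.0307, 0.033]
tcp_rot: [[-0.167, 0.986, 0.002], [0.986, 0.167, -0.001], [-0.001, 0.002, -1.0]]
wrist_force: [6.1, -3.8, -2.0]
grip_width: 0.16
clock: 5.12
ee_pos: [0.5813, 0.0308, 0.0331]
tcp_rot: [[-0.167, 0.986, 0.003], [0.986, 0.167, -0.002], [-0.002, 0.002, -1.0]]
wrist_force: [6.5, -5.8, -2.0]
grip_width: 0.157
```

```bash
python3 -m crank '[{"xyz":[0.2,0,0],"turn":[0,0,0],"hand":0.8},{"xyz":[0.2,0,0],"turn":[0,0,0],"hand":0.8}]' 30
python3 -m crank '[{"xyz":[0.2,0,0],"turn":[0,0,0],"hand":0.8},{"xyz":[0.2,0,0],"turn":[0,0,0],"hand":0.8}]' 30
python3 -m crank '[{"xyz":[0.1,0,0],"turn":[0,0,0],"hand":0.8},{"xyz":[0.1,0,0],"turn":[0,0,0],"hand":0.8}]' 30; python3 shot.py wrist w3;  python3 shot.py scene s3
```

```text
clock: 5.38
ee_pos: [0.5813, 0.0308, 0.0331]
tcp_rot: [[-0.165, 0.986, 0.003], [0.986, 0.165, -0.004], [-0.004, 0.003, -1.0]]
wrist_force: [8.9, -11.5, -2.3]
grip_width: 0.163
clock: 5.62
ee_pos: [0.5813, 0.0309, 0.0331]
tcp_rot: [[-0.164, 0.986, 0.004], [0.986, 0.164, -0.006], [-0.006, 0.003, -1.0]]
wrist_force: [9.8, -16.8, -2.3]
grip_width: 0.157
clock: 5.88
ee_pos: [0.5813, 0.0309, 0.0331]
tcp_rot: [[-0.163, 0.987, 0.004], [0.987, 0.163, -0.007], [-0.007, 0.003, -1.0]]
wrist_force: [10.3, -18.9, -3.8]
grip_width: 0.16
5.875 [0.5813 0.0309 0.0331] [ 10.26 -18.91  -3.79] 0.15952289761732977
5.925 [0.5813 0.0309 0.0331] [  9.62 -20.02  -3.42] 0.16066756146491107
```

View pics/w3.png

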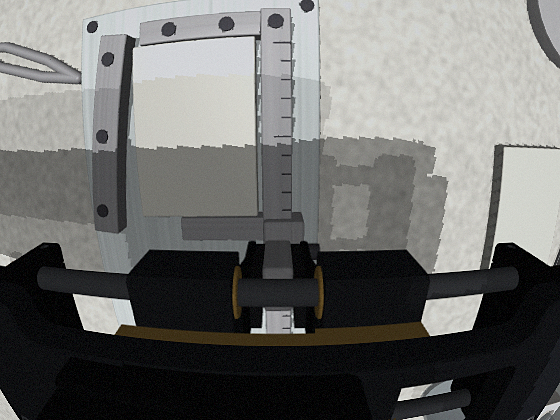

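```bash
python3 -m crank '[{"xyz":[-0.5,0,0],"turn":[0,0,0],"hand":0.8},{"xyz":[-0.5,0,0],"turn":[0,0,0],"hand":0.8},{"xyz":[-0.5,0,0],"turn":[0,0,0],"hand":4},{"xyz":[-0.5,0,0],"turn":[0,0,0],"hand":4},{"xyz":[-0.5,0,0],"turn":[0,0,0],"hand":4}]' 15
python3 -m crank '[{"xyz":[0,0,-5],"turn":[0,0,0],"hand":5},{"xyz":[0,0,-10],"turn":[0,0,0],"hand":5},{"xyz":[0,0,-12],"turn":[0,0,0],"hand":5},{"xyz":[0,0,-12],"turn":[0,0,0],"hand":5}]' 15
python3 shot.py wrist w4
```

```text
clock: 6.6
ee_pos: [0.5796, 0.0332, 0.0325]
tcp_rot: [[-0.169, 0.986, -0.001], [0.986, 0.169, 0.0], [0.0, -0.001, -1.0]]
wrist_force: [-0.0, -0.2, 0.6]
grip_width: 0.403
clock: 7.1
ee_pos: [0.5808, 0.0332, 0.1541]
tcp_rot: [[-0.168, 0.986, 0.003], [0.986, 0.168, 0.0], [-0.0, 0.003, -1.0]]
wrist_force: [0.2, -0.3, -1.3]
grip_width: 0.568
7.1 [0.5808 0.0332 0.1541] [ 0.24 -0.32 -1.26] 0.5683035796482436
```

View pics/w4.png

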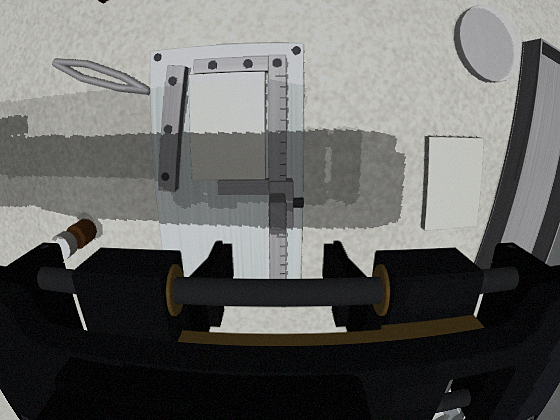

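```bash
python3 -m crank '[{"xyz":[-6,-3.5,0],"turn":[0,0,0.18],"hand":5},{"xyz":[-12,-7,0],"turn":[0,0,0.36],"hand":5},{"xyz":[-18,-10.5,0],"turn":[0,0,0.54],"hand":5},{"xyz":[-24,-14,0],"turn":[0,0,0.72],"hand":5},{"xyz":[-29,-17,0],"turn":[0,0,0.9],"hand":5}]' 15
python3 - <<'E'
import cv2
w=cv2.imread("pics/w4.png")[35:215,145:315]
cv2.imwrite("pics/cropW4.png",cv2.resize(w,None,fx=3.3,fy=3.3,interpolation=cv2.INTER_CUBIC))
E
```

```text
clock: 7.78
ee_pos: [0.4679, -0.2608, 0.1509]
tcp_rot: [[0.672, 0.741, -0.002], [0.741, -0.672, 0.001], [-0.001, -0.002, -1.0]]
wrist_force: [1.1, -1.0, -0.7]
grip_width: 0.574
```

View pics/cropW4.png

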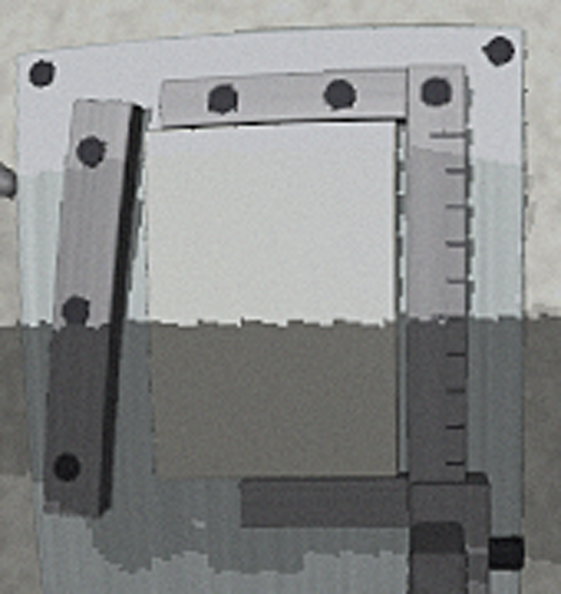

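```bash
python3 -m crank '[{"xyz":[-4,2,0],"turn":[0,0,0.18],"hand":6},{"xyz":[-8.8,4,0],"turn":[0,0,0.36],"hand":6},{"xyz":[-8.8,4,0],"turn":[0,0,0.54],"hand":6},{"xyz":[-8.8,4,0],"turn":[0,0,0.72],"hand":6},{"xyz":[-8.8,4,0],"turn":[0,0,0.9],"hand":6}]' 15
python3 -m crank '[{"xyz":[0,0,0],"turn":[0,0,0.14],"hand":6},{"xyz":[0,0,0],"turn":[0,0,0.14],"hand":6},{"xyz":[0,0,0],"turn":[0,0,0.14],"hand":6}]' 15
python3 shot.py wrist w5
python3 - <<'E'
from h import *
import pickle
s,c=pickle.load(open("pics/w4.pkl","rb"));pose=(s["ee_pos"],s["tcp_rot"])
cr=np.array([[17,57],[522,28],[407,68],[76,101],[137,103],[100,516],[242,480]],float)/3.3+[145,35]
P=np.array([[-57,80],[93,80],[60,65],[-33.5,60],[-15.5,60],[-30.5,-60],[12,-50]])/1e3
z=np.array([8,8,24,22,22,22,22])/1e3
Q=onz(c,cr,z,pose,True)[:,:2]
p,res=fit(P,Q);print(p,np.degrees(p[2]));print((res*1e3).round(1))
T=onz(c,np.array([[147,130],[394,121],[397,477],[157,477]])/3.3+[145,35],.020,pose,True)[:,:2]-p[:2]
a=p[2];print("tile corners nest",(T@np.array([[np.cos(a),-np.sin(a)],[np.sin(a),np.cos(a)]])*1e3).round(1))
E
```

```text
clock: 8.4
ee_pos: [0.4398, -0.3513, 0.1506]
tcp_rot: [[0.998, -0.066, -0.003], [-0.066, -0.998, 0.001], [-0.003, -0.001, -1.0]]
wrist_force: [0.2, -0.1, -0.1]
grip_width: 0.693
clock: 8.78
ee_pos: [0.4403, -0.3514, 0.1517]
tcp_rot: [[0.981, -0.196, -0.001], [-0.196, -0.981, 0.001], [-0.001, -0.0, -1.0]]
wrist_force: [0.7, 0.2, 0.2]
grip_width: 0.69
8.775 [ 0.4403 -0.3514  0.1517] [0.71 0.18 0.21] 0.6898719553656071
[0.50294562 0.08893413 0.17139044] 9.819948613500223
[[-0.5  0.8]
 [ 1.2  0.5]
 [ 0.3  0.6]
 [-0.4 -0.9]
 [-0.8  1.3]
 [ 0.3 -1.2]
 [-0.1 -1.1]]
tile corners nest [[-12.6  50.9]
 [ 56.   50.3]
 [ 56.  -48.9]
 [-13.  -48. ]]
```

View pics/w5.png

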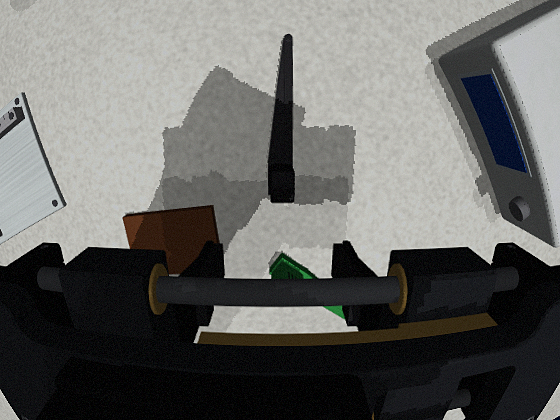

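```bash
python3 - <<'E'
from h import *
import pickle
s,c=pickle.load(open("pics/w5.pkl","rb"));R=s["tcp_rot"];pose=(s["ee_pos"],R)
m=np.zeros((420,560),bool);m[25:206,255:305]=True
m&=c["pixels"].max(2)<75
uv,X=cloud(c,m,pose,True);T=(X-pose[0])@R*1e3
g=(X[:,2]>.046)&(X[:,2]<.06);print("grip tool",g.sum(),T[g].min(0).round(1),T[g].max(0).round(1),np.median(T[g],0).round(1),cv2.minAreaRect(T[g][:,:2].astype(np.float32)))
b=(X[:,2]>.010)&(X[:,2]<.018);Tb=T[b]
for lo in range(30,220,15):
    k=(Tb[:,0]>=lo)&(Tb[:,0]<lo+15)
    if k.sum()>3: print(lo+7,k.sum(),np.percentile(Tb[k,1],[3,97]).round(1))
print("maxx",np.sort(Tb[:,0])[-5:])
# box & green heights
for nm,(r0,r1,c0,c1) in dict(box=(0,250,425,560),green=(245,280,265,340)).items():
    m=np.zeros((420,560),bool);m[r0:r1,c0:c1]=True
    if nm=="green":
        p=c["pixels"].astype(int);m&=(p[...,1]>p[...,2]+30)&(p[...,1]>p[...,0]+30)
    uv,X=cloud(c,m,pose,True);k=X[:,2]>(.03 if nm=="box" else -1)
    t=((X-pose[0])@R*1e3)[k];print(nm,k.sum(),X[k].max(0).round(3),t.min(0).round(0),t.max(0).round(0))
E
```

```text
grip tool 808 [ 5.  -7.1 97.9] [ 32.5  13.  105.6] [ 19.3   2.9 100.2] ((18.77021026611328, 3.009274482727051), (27.592212677001953, 20.104585647583008), 0.42303627729415894)
37 354 [-8.7 12.6]
52 371 [-7.7 12.5]
67 332 [-5.8 12.4]
82 300 [-3.9 12.4]
97 265 [-2.1 12.4]
112 238 [-0.3 12.4]
127 199 [ 1.6 12.4]
142 150 [ 3.4 11.6]
157 25 [ 5.9 11.6]
maxx [152.93943958 152.95309972 153.1592975  153.51184145 153.61434894]
box 17476 [ 0.617 -0.403  0.231] [-25.  46. -79.] [243. 314. 122.]
green 167 [ 0.471 -0.326  0.235] [-88. -10. -84.] [ 33.  35. 142.]
```

```bash
python3 - <<'E'
from h import *
import pickle
s,c=pickle.load(open("pics/w5.pkl","rb"));R=s["tcp_rot"];pose=(s["ee_pos"],R)
m=np.zeros((420,560),bool);m[0:235,420:560]=True
uv,X=cloud(c,m,pose,True);T=(X-pose[0])@R*1e3
for z0,z1 in((.03,.08),(.08,.11),(.11,.16),(.16,.3)):
    k=(X[:,2]>z0)&(X[:,2]<z1);k2=k&(T[:,0]>-60)&(T[:,0]<90)
    print(z0,k.sum(),T[k].min(0).round() if k.any() else "",k2.sum(),T[k2][:,1].min() if k2.any() else "", uv[k].min(0) if k.any() else "",uv[k].max(0) if k.any() else "")
m[:]=False;m[240:320,260:350]=True;p=c["pixels"].astype(int);m&=(p[...,1]>p[...,2]+30)&(p[...,1]>p[...,0]+30)
uv,X=cloud(c,m,pose,True);print("green",X[:,2].max(),np.percentile(((X-pose[0])@R*1e3)[X[:,2]<.08],[1,99],axis=0).round())
E
```

```text
0.03 5490 [-25. 157.  71.] 3023 184.36462456480587 [446   0] [559 234]
0.08 11504 [-18. 156.  41.] 4428 185.22281304776905 [475   2] [559 234]
0.11 1 [124. 174.  41.] 0  [513  69] [513  69]
0.16 0  0   
green 0.23753335327737352 [[-139.   -9.  134.]
 [ -64.   73.  142.]]
```

```bash
python3 -m crank '[{"xyz":[1.9,0.3,3],"turn":[0,0,0],"hand":6},{"xyz":[1.9,0.3,7],"turn":[0,0,0],"hand":6},{"xyz":[1.9,0.3,11],"turn":[0,0,0],"hand":6},{"xyz":[1.9,0.3,13.2],"turn":[0,0,0],"hand":6},{"xyz":[1.9,0.3,13.2],"turn":[0,0,0],"hand":6}]' 15
python3 -m crank '[{"xyz":[0,0,0],"turn":[0,0,0],"hand":1},{"xyz":[0,0,0],"turn":[0,0,0],"hand":1},{"xyz":[0,0,0],"turn":[0,0,0],"hand":1},{"xyz":[0,0,0],"turn":[0,0,0],"hand":1},{"xyz":[0,0,0],"turn":[0,0,0],"hand":1}]' 40
python3 -m crank '[{"xyz":[0,0,0],"turn":[0,0,0],"hand":1},{"xyz":[0,0,0],"turn":[0,0,0],"hand":1},{"xyz":[0,0,-5],"turn":[0,0,0],"hand":1},{"xyz":[0,0,-9],"turn":[0,0,0],"hand":1},{"xyz":[0,0,-9],"turn":[0,0,0],"hand":1}]' 40
python3 shot.py wrist w6
```

```text
clock: 9.45
ee_pos: [0.4575, -0.3577, 0.0188]
tcp_rot: [[0.98, -0.198, -0.003], [-0.198, -0.98, 0.002], [-0.003, -0.001, -1.0]]
wrist_force: [0.8, -0.2, -0.1]
grip_width: 0.685
clock: 10.07
ee_pos: [0.4588, -0.3585, 0.0207]
tcp_rot: [[0.98, -0.199, 0.0], [-0.199, -0.98, -0.0], [0.0, 0.0, -1.0]]
wrist_force: [-0.5, 1.0, 2.6]
grip_width: 0.225
clock: 10.7
ee_pos: [0.4602, -0.3597, 0.1136]
tcp_rot: [[0.98, -0.199, 0.005], [-0.199, -0.98, -0.003], [0.005, 0.002, -1.0]]
wrist_force: [0.2, -0.3, -1.4]
grip_width: 0.227
10.7 [ 0.4602 -0.3597  0.1136] [ 0.16 -0.26 -1.35] 0.22688282290525075
```

View pics/w6.png

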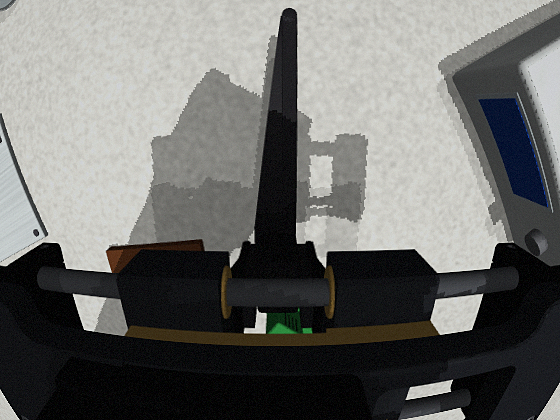

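```bash
cat > wm.py <<'E'
from h import *
import pickle,sys
s,c=pickle.load(open(f"pics/{sys.argv[1]}.pkl","rb"));R=s["tcp_rot"];pose=(s["ee_pos"],R)
m=np.zeros((420,560),bool);m[5:240,245:310]=True
m&=c["pixels"].max(2)<75
uv,X=cloud(c,m,pose,True);T=(X-pose[0])@R*1e3
b=(T[:,2]>0)&(T[:,2]<16);Tb=T[b]
for lo in range(20,150,15):
    k=(Tb[:,0]>=lo)&(Tb[:,0]<lo+15)
    if k.sum()>3: print(lo+7,k.sum(),np.percentile(Tb[k,1],[3,97]).round(1),np.median(Tb[k,2]).round(1))
print("maxx",np.sort(Tb[:,0])[-5:].round(1))
E
python3 wm.py w6
```

```text
27 1049 [-11.7   8.3] 7.2
42 1032 [-9.6  8.6] 7.3
57 951 [-8.   8.5] 7.3
72 878 [-6.1  8.8] 7.3
87 774 [-4.4  8.8] 7.4
102 647 [-2.4  8.8] 7.3
117 526 [-0.8  8.9] 7.4
132 243 [1.2 9. ] 7.3
maxx [134.2 134.2 134.3 134.3 134.5]
```

```bash
python3 -m crank '[{"xyz":[0,0,-3],"turn":[0,0,0],"hand":1},{"xyz":[0,0,-6],"turn":[0,0,0],"hand":1},{"xyz":[0,-4,-6],"turn":[0,0,-0.17],"hand":1},{"xyz":[0,-8,-6],"turn":[0,0,-0.34],"hand":1},{"xyz":[0,-12,-6],"turn":[0,0,-0.51],"hand":1}]' 40
python3 -m crank '[{"xyz":[0,0,0],"turn":[0,0,-0.17],"hand":1},{"xyz":[0,0,0],"turn":[0,0,-0.34],"hand":1},{"xyz":[0,0,0],"turn":[0,0,-0.51],"hand":1},{"xyz":[0,0,0],"turn":[0,0,-0.68],"hand":1},{"xyz":[0,0,0],"turn":[0,0,-0.85],"hand":1}]' 40
python3 -m crank '[{"xyz":[0,0,0],"turn":[0,0,-0.17],"hand":1},{"xyz":[0,0,0],"turn":[0,0,-0.34],"hand":1},{"xyz":[0,0,0],"turn":[0,0,-0.51],"hand":1},{"xyz":[0,0,0],"turn":[0,0,-0.58],"hand":1},{"xyz":[0,0,0],"turn":[0,0,-0.58],"hand":1}]' 40
python3 -c "
from plant import readout
s=readout.state();print(s['q'],s['ee_pos'],s['tcp_rot'])"
```

```text
clock: 11.38
ee_pos: [0.482, -0.2392, 0.1689]
tcp_rot: [[0.951, 0.31, -0.002], [0.31, -0.951, 0.001], [-0.002, -0.001, -1.0]]
wrist_force: [-0.4, -0.1, -0.6]
grip_width: 0.231
clock: 12.0
ee_pos: [0.4818, -0.2404, 0.1687]
tcp_rot: [[0.394, 0.919, -0.003], [0.919, -0.394, 0.001], [-0.0, -0.003, -1.0]]
wrist_force: [0.2, -0.4, -0.8]
grip_width: 0.226
clock: 12.62
ee_pos: [0.4819, -0.2405, 0.1691]
tcp_rot: [[-0.168, 0.986, -0.002], [0.986, 0.168, 0.001], [0.001, -0.002, -1.0]]
wrist_force: [0.1, -0.9, -0.5]
grip_width: 0.225
[ 0.27319657  0.17903719  0.11727731  1.76737444 -0.02246799  1.19874214
  0.56533835] [ 0.48192221 -0.24054272  0.16906638] [[-1.67708293e-01  9.85834497e-01 -2.06695427e-03]
 [ 9.85835835e-01  1.67710503e-01  9.45635892e-04]
 [ 1.27889042e-03 -1.87908661e-03 -9.99997417e-01]]
```

```bash
python3 -m crank '[{"xyz":[4,2,0],"turn":[0,0,-0.005],"hand":1},{"xyz":[8,4,2],"turn":[0,0,-0.005],"hand":1},{"xyz":[11.2,5,4],"turn":[0,0,-0.005],"hand":1},{"xyz":[11.2,5,8],"turn":[0,0,-0.005],"hand":1},{"xyz":[11.2,5,8],"turn":[0,0,-0.005],"hand":1}]' 40
python3 -m crank '[{"xyz":[0,0,2],"turn":[0,0,0],"hand":1},{"xyz":[0,0,3],"turn":[0,0,0],"hand":1},{"xyz":[0,0,3],"turn":[0,0,0],"hand":1}]' 40
python3 shot.py wrist w7; python3 wm.py w7
```

```text
clock: 13.25
ee_pos: [0.5105, -0.1214, 0.0876]
tcp_rot: [[-0.172, 0.985, -0.006], [0.985, 0.172, 0.001], [0.002, -0.006, -1.0]]
wrist_force: [0.1, -1.0, -0.4]
grip_width: 0.224
clock: 13.62
ee_pos: [0.5129, -0.1224, 0.0607]
tcp_rot: [[-0.172, 0.985, -0.001], [0.985, 0.172, 0.0], [0.0, -0.001, -1.0]]
wrist_force: [-0.2, 0.2, -1.2]
grip_width: 0.227
13.625 [ 0.5129 -0.1224  0.0607] [-0.23  0.2  -1.25] 0.22733749970223557
27 1055 [-11.5   8.6] 7.2
42 1024 [-9.6  9. ] 7.2
57 977 [-7.9  8.9] 7.2
72 890 [-5.9  9.2] 7.2
87 756 [-4.1  9.2] 7.2
102 648 [-2.   9.2] 7.2
117 535 [-0.5  9.2] 7.2
132 279 [1.1 9.3] 7.2
maxx [135.3 135.6 135.7 135.8 136. ]
```

View pics/w7.png

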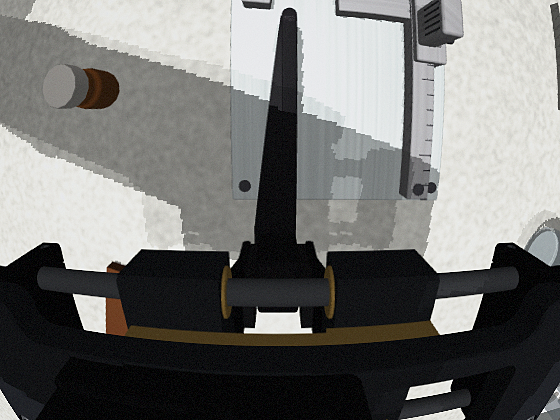

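```bash
python3 - <<'E'
from h import *
import pickle
s,c=pickle.load(open("pics/w7.pkl","rb"));R=s["tcp_rot"];pose=(s["ee_pos"],R)
Q=onz(c,[[232,199],[402,196],[404,100],[232,100],[403,20],[271,8]],[.008,.024,.024,.008,.024,.022],pose,True)
a=np.radians(9.8);r=np.array([[np.cos(a),-np.sin(a)],[np.sin(a),np.cos(a)]])
print((((Q[:,:2]-[.5029,.0890])@r)*1e3).round(1)); print(((pose[0][:2]-[.5029,.089])@r*1e3).round(1))
E
python3 -m crank '[{"xyz":[0,0,1.5],"turn":[0,0,0],"hand":1},{"xyz":[0,0,2.9],"turn":[0,0,0],"hand":1},{"xyz":[0,0,2.9],"turn":[0,0,0],"hand":1},{"xyz":[0,0,2.9],"turn":[0,0,0],"hand":1}]' 40
python3 -m crank '[{"xyz":[0,0,0.1],"turn":[0,0,0],"hand":1},{"xyz":[0,0,0.1],"turn":[0,0,0],"hand":1}]' 40
python3 -m crank '[{"xyz":[0,0,0.1],"turn":[0,0,0],"hand":1},{"xyz":[0,0,0.1],"turn":[0,0,0],"hand":1}]' 40
python3 -m crank '[{"xyz":[0,0,0.1],"turn":[0,0,0],"hand":1},{"xyz":[0,0,0.1],"turn":[0,0,0],"hand":1}]' 40
```

```text
[[ -57.8 -188.4]
 [  55.7 -181.9]
 [  53.2 -119.3]
 [ -56.3 -121.5]
 [  53.1  -65.9]
 [ -30.6  -63.3]]
[ -26.2 -210. ]
clock: 14.18
ee_pos: [0.513, -0.1221, 0.0315]
tcp_rot: [[-0.173, 0.985, -0.0], [0.985, 0.173, 0.0], [0.0, -0.0, -1.0]]
wrist_force: [0.2, -0.9, -0.8]
grip_width: 0.227
clock: 14.42
ee_pos: [0.5132, -0.1221, 0.0308]
tcp_rot: [[-0.173, 0.985, 0.0], [0.985, 0.173, -0.0], [-0.0, 0.0, -1.0]]
wrist_force: [0.6, 0.9, -0.8]
grip_width: 0.228
clock: 14.68
ee_pos: [0.513, -0.122, 0.0295]
tcp_rot: [[-0.173, 0.985, 0.0], [0.985, 0.173, 0.0], [0.0, 0.0, -1.0]]
wrist_force: [-0.8, -0.0, -0.7]
grip_width: 0.227
clock: 14.92
ee_pos: [0.5132, -0.1221, 0.0287]
tcp_rot: [[-0.173, 0.985, 0.0], [0.985, 0.173, -0.0], [-0.0, 0.0, -1.0]]
wrist_force: [-0.5, -1.1, 1.1]
grip_width: 0.226
```

```bash
python3 -m crank '[{"xyz":[1,0,0],"turn":[0,0,0],"hand":1},{"xyz":[2,0,0],"turn":[0,0,0],"hand":1},{"xyz":[3,0,0],"turn":[0,0,0],"hand":1},{"xyz":[3.5,0,0],"turn":[0,0,0],"hand":1},{"xyz":[3.5,0,0],"turn":[0,0,0],"hand":1}]' 40
python3 shot.py wrist w8; python3 shot.py side d8
python3 - <<'E'
import cv2,numpy as np
a=cv2.imread("pics/w8.png")[0:250,150:400]
b=cv2.imread("pics/d8.png")[190:310,220:380]
o=np.zeros((600,800,3),np.uint8);o[:400,:400]=cv2.resize(a,(400,400));o[:300,400:]=cv2.resize(b,(400,300))
cv2.imwrite("pics/c8.png",o)
E
```

```text
clock: 15.55
ee_pos: [0.507, -0.0867, 0.0287]
tcp_rot: [[-0.174, 0.985, 0.0], [0.985, 0.174, 0.001], [0.0, 0.0, -1.0]]
wrist_force: [-0.0, 1.3, 2.9]
grip_width: 0.228
15.55 [ 0.507  -0.0867  0.0287] [-0.03  1.32  2.94] 0.2282818828108721
15.6 [ 0.5071 -0.087   0.0287] [-0.98  1.51  3.58] 0.22161624098330227
```

View pics/c8.png

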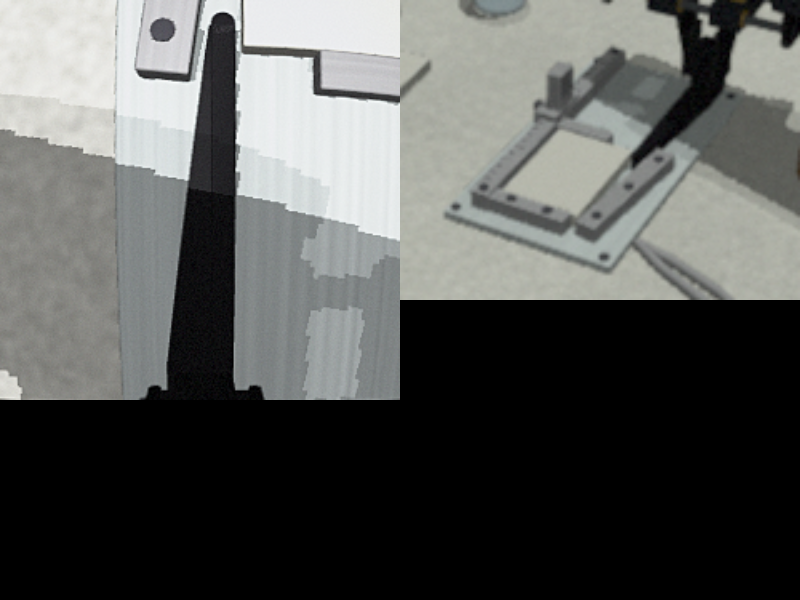

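The nose is in the mouth (crop 222,20), about 2 mm off the tile and clear of the rail. I'll continue.

```bash
python3 -m crank '[{"xyz":[0.8,0,0],"turn":[0,0,0],"hand":1},{"xyz":[1.6,0,0],"turn":[0,0,0],"hand":1},{"xyz":[2.4,0,0],"turn":[0,0,0],"hand":1},{"xyz":[3,0.05,0],"turn":[0,0,0],"hand":1},{"xyz":[3,0.05,0],"turn":[0,0,0],"hand":1}]' 40
python3 -m crank '[{"xyz":[0.4,0.05,0],"turn":[0,0,0],"hand":1},{"xyz":[0.8,0.1,0],"turn":[0,0,0],"hand":1},{"xyz":[0.8,0.1,0],"turn":[0,0,0],"hand":1}]' 40
python3 shot.py wrist w9
python3 - <<'E'
import cv2
a=cv2.imread("pics/w9.png")[0:250,120:400]
cv2.imwrite("pics/c9.png",cv2.resize(a,None,fx=2.4,fy=2.4,interpolation=cv2.INTER_CUBIC))
E
```

```text
clock: 16.27
ee_pos: [0.5023, -0.0567, 0.0287]
tcp_rot: [[-0.174, 0.985, 0.0], [0.985, 0.174, 0.001], [0.001, 0.0, -1.0]]
wrist_force: [-1.0, 2.4, 6.1]
grip_width: 0.225
clock: 16.65
ee_pos: [0.502, -0.0493, 0.0287]
tcp_rot: [[-0.174, 0.985, 0.0], [0.985, 0.174, 0.0], [0.0, 0.0, -1.0]]
wrist_force: [0.2, 0.5, 5.9]
grip_width: 0.229
16.65 [ 0.502  -0.0493  0.0287] [0.23 0.47 5.92] 0.2290711683023894
```

View pics/c9.png

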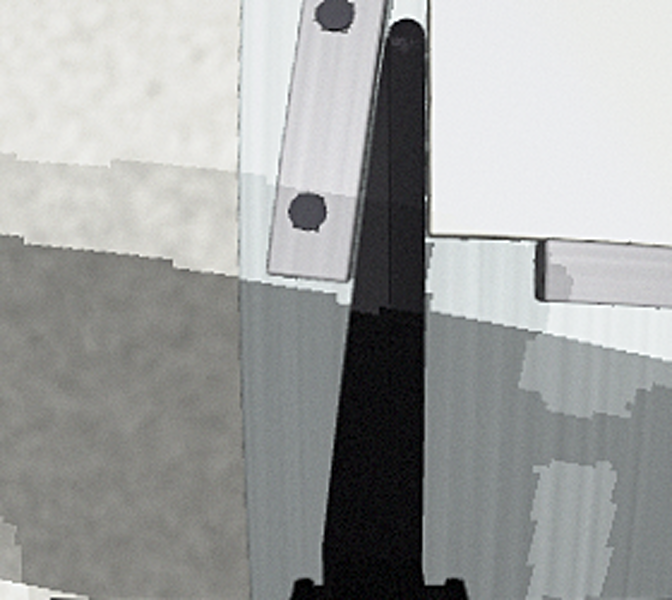

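```bash
python3 -m crank '[{"xyz":[0.4,0.05,-0.05],"turn":[0,0,0],"hand":1},{"xyz":[0.8,0.1,-0.05],"turn":[0,0,0],"hand":1},{"xyz":[1.2,0.15,-0.05],"turn":[0,0,0],"hand":1},{"xyz":[1.2,0.15,-0.05],"turn":[0,0,0],"hand":1}]' 50
python3 -m crank '[{"xyz":[0.4,0.05,0],"turn":[0,0,0],"hand":1},{"xyz":[0.8,0.1,0],"turn":[0,0,0],"hand":1},{"xyz":[1.0,0.12,0],"turn":[0,0,0],"hand":1},{"xyz":[1.0,0.12,0],"turn":[0,0,0],"hand":1}]' 50
python3 shot.py wrist w10
python3 - <<'E'
import cv2
a=cv2.imread("pics/w10.png")[0:250,120:400]
cv2.imwrite("pics/c10.png",cv2.resize(a,None,fx=2.4,fy=2.4,interpolation=cv2.INTER_CUBIC))
E
```

```text
clock: 17.2
ee_pos: [0.5009, -0.0372, 0.0288]
tcp_rot: [[-0.174, 0.985, -0.001], [0.985, 0.174, 0.0], [0.0, -0.001, -1.0]]
wrist_force: [-0.2, -0.0, -0.9]
grip_width: 0.222
clock: 17.7
ee_pos: [0.5005, -0.0274, 0.0289]
tcp_rot: [[-0.173, 0.985, -0.0], [0.985, 0.173, 0.0], [0.0, -0.0, -1.0]]
wrist_force: [-1.7, 0.3, -1.2]
grip_width: 0.226
17.7 [ 0.5005 -0.0274  0.0289] [-1.74  0.28 -1.23] 0.22601027951858021
```

View pics/c10.png

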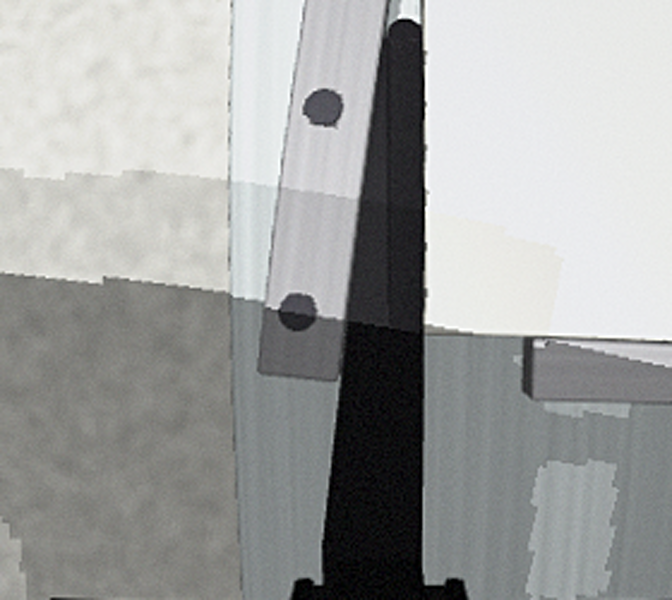

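```bash
python3 -m crank '[{"xyz":[0.3,0.04,0],"turn":[0,0,0],"hand":1},{"xyz":[0.6,0.08,0],"turn":[0,0,0],"hand":1},{"xyz":[0.8,0.1,0],"turn":[0,0,0],"hand":1},{"xyz":[0.8,0.1,0],"turn":[0,0,0],"hand":1}]' 50
python3 -m crank '[{"xyz":[0.2,0.03,0],"turn":[0,0,0],"hand":1},{"xyz":[0.4,0.05,0],"turn":[0,0,0],"hand":1},{"xyz":[0.4,0.05,0],"turn":[0,0,0],"hand":1}]' 50
python3 -m crank '[{"xyz":[0.2,0.03,0],"turn":[0,0,0],"hand":1},{"xyz":[0.2,0.03,0],"turn":[0,0,0],"hand":1}]' 50
python3 -m crank '[{"xyz":[0.2,0.03,0],"turn":[0,0,0],"hand":1},{"xyz":[0.2,0.03,0],"turn":[0,0,0],"hand":1}]' 50
```

```text
clock: 18.25
ee_pos: [0.5003, -0.0193, 0.0291]
tcp_rot: [[-0.173, 0.985, 0.0], [0.985, 0.173, 0.0], [0.0, 0.0, -1.0]]
wrist_force: [-1.2, 0.9, -0.8]
grip_width: 0.228
clock: 18.62
ee_pos: [0.5002, -0.0154, 0.0291]
tcp_rot: [[-0.173, 0.985, 0.0], [0.985, 0.173, 0.0], [0.0, 0.0, -1.0]]
wrist_force: [-0.3, 0.2, -0.8]
grip_width: 0.225
clock: 18.88
ee_pos: [0.4999, -0.0135, 0.029]
tcp_rot: [[-0.173, 0.985, -0.0], [0.985, 0.173, 0.0], [0.0, -0.0, -1.0]]
wrist_force: [-1.8, 0.7, -1.1]
grip_width: 0.221
clock: 19.12
ee_pos: [0.4997, -0.0115, 0.0289]
tcp_rot: [[-0.173, 0.985, -0.001], [0.985, 0.173, 0.0], [0.0, -0.001, -1.0]]
wrist_force: [-2.7, -0.4, -1.8]
grip_width: 0.225
```

```bash
python3 -m crank '[{"xyz":[0.2,0.03,0.03],"turn":[0,0,0],"hand":1},{"xyz":[0.2,0.03,0.03],"turn":[0,0,0],"hand":1}]' 50
python3 -m crank '[{"xyz":[0.2,0.02,0],"turn":[0,0,0],"hand":1},{"xyz":[0.2,0.02,0],"turn":[0,0,0],"hand":1}]' 50
python3 -m crank '[{"xyz":[0.2,0.02,0],"turn":[0,0,0],"hand":1},{"xyz":[0.2,0.02,0],"turn":[0,0,0],"hand":1}]' 50
```

```text
clock: 19.38
ee_pos: [0.4995, -0.0103, 0.0287]
tcp_rot: [[-0.173, 0.985, -0.001], [0.985, 0.173, -0.001], [-0.001, -0.001, -1.0]]
wrist_force: [-4.6, -3.5, 1.3]
grip_width: 0.228
clock: 19.62
ee_pos: [0.4991, -0.0089, 0.0287]
tcp_rot: [[-0.172, 0.985, -0.001], [0.985, 0.172, -0.001], [-0.001, -0.002, -1.0]]
wrist_force: [-5.8, -6.0, 2.8]
grip_width: 0.224
clock: 19.88
ee_pos: [0.4989, -0.0081, 0.0287]
tcp_rot: [[-0.171, 0.985, -0.002], [0.985, 0.171, -0.003], [-0.002, -0.002, -1.0]]
wrist_force: [-6.7, -10.4, 3.5]
grip_width: 0.226
```

```bash
python3 -m crank '[{"xyz":[0.15,0.01,0],"turn":[0,0,0],"hand":1},{"xyz":[0.15,0.01,0],"turn":[0,0,0],"hand":1}]' 55
python3 -m crank '[{"xyz":[0.15,0,0],"turn":[0,0,0],"hand":1},{"xyz":[0.15,0,0],"turn":[0,0,0],"hand":1}]' 55
python3 shot.py wrist w11;python3 shot.py scene s11;python3 shot.py side d11; python3 wm.py w11
python3 - <<'E'
import cv2,numpy as np
a=cv2.imread("pics/w11.png")[0:250,150:350]
b=cv2.imread("pics/d11.png")[190:310,220:380]
c=cv2.imread("pics/s11.png")[165:265,200:320]
o=np.zeros((600,800,3),np.uint8);o[:500,:400]=cv2.resize(a,(400,500));o[:300,400:]=cv2.resize(b,(400,300));o[300:,400:760]=cv2.resize(c,(360,300))
cv2.imwrite("pics/c11.png",o)
E
```

```text
clock: 20.12
ee_pos: [0.4989, -0.0079, 0.0287]
tcp_rot: [[-0.17, 0.985, -0.001], [0.985, 0.17, -0.004], [-0.004, -0.002, -1.0]]
wrist_force: [-5.4, -15.2, 3.6]
grip_width: 0.226
clock: 20.38
ee_pos: [0.4988, -0.0078, 0.0288]
tcp_rot: [[-0.169, 0.986, -0.001], [0.986, 0.169, -0.005], [-0.005, -0.002, -1.0]]
wrist_force: [-4.8, -19.2, 3.4]
grip_width: 0.224
20.375 [ 0.4988 -0.0078  0.0288] [ -4.78 -19.23   3.43] 0.22443306376068226
20.425 [ 0.4989 -0.0078  0.0289] [ -4.2  -19.25   4.23] 0.2264561146760442
20.475 [ 0.4988 -0.0078  0.0288] [ -3.57 -18.93   4.45] 0.22248834618211702
27 1065 [-11.5   8.6] 7.0
42 1030 [-10.2   8.8] 7.0
57 1028 [-9.   8.8] 7.0
72 882 [-6.2  8.7] 6.8
87 798 [-4.6  9.1] 6.8
102 677 [-2.9  8.7] 6.8
117 549 [-1.   9.2] 6.7
132 310 [-7.   8.8] 6.7
maxx [136.7 136.8 136.8 137.  137.4]
```

View pics/c11.png

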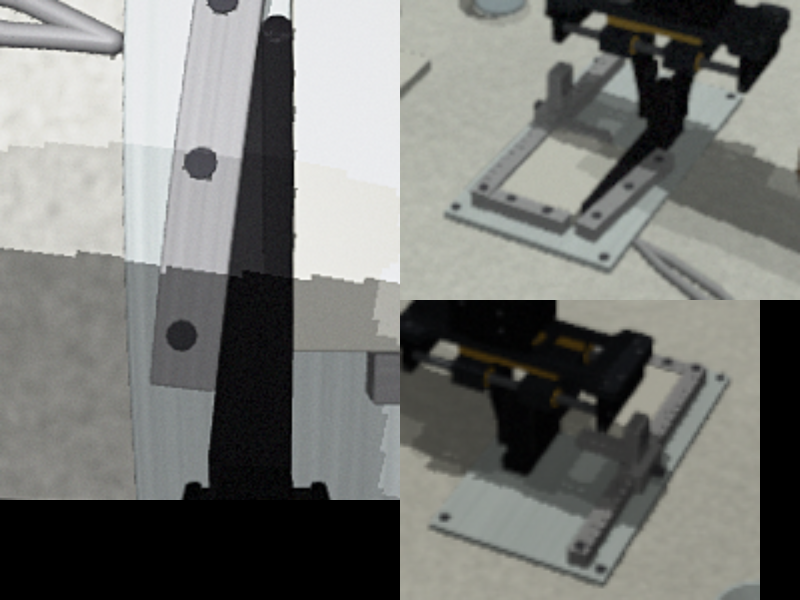

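View pics/w11.png

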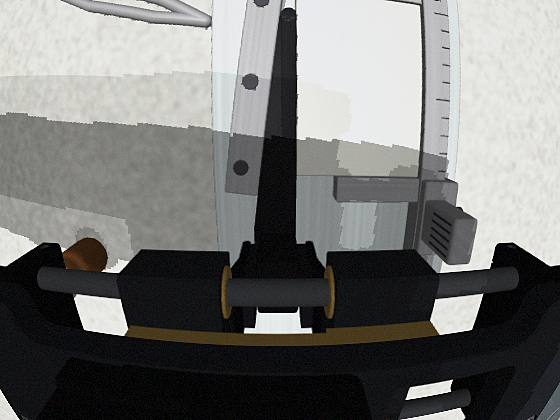

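```bash
python3 - <<'E'
import cv2,numpy as np
from h import *
import pickle
im=cv2.imread("pics/w11.png")
a=cv2.resize(im[0:205,385:460],(280,600*205//205*1),interpolation=cv2.INTER_CUBIC)
b=cv2.resize(im[150:210,290:430],(500,214),interpolation=cv2.INTER_CUBIC)
o=np.zeros((600,800,3),np.uint8);o[:600,:280]=cv2.resize(a,(280,600));o[:214,290:790]=b
cv2.imwrite("pics/c12.png",o)
s,c=pickle.load(open("pics/w11.pkl","rb"));pose=(s["ee_pos"],s["tcp_rot"])
g=cv2.cvtColor(c["pixels"],cv2.COLOR_BGR2GRAY).astype(int)
for r in (30,70,110,160): print(r,g[r,412:436])
E
```

```text
30 [232 232 233 234 234 232 233 239 250 112  46  59  56 172 193 189 185 189
 193 190 196 197 190 188]
70 [234 234 235 233 233 232 235 235 241 250  80  50  52 100 172 193 194 189
 190 189 193 193 200 191]
110 [235 234 234 234 235 234 235 236 245 189  42  56  56 149 189 194 189 190
 190 190 194 195 197 191]
160 [166 164 167 163 172 177 135  51  50  52  87 116 122 122 123 122 125 126
 120 127 127 125 122 123]
```

View pics/c12.png

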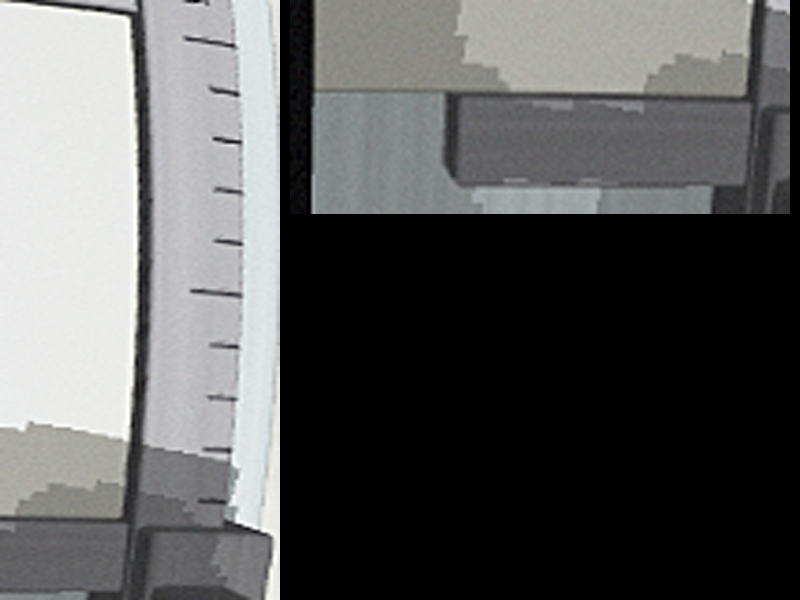

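```bash
python3 - <<'E'
from h import *
import pickle
s,c=pickle.load(open("pics/w11.pkl","rb"));pose=(s["ee_pos"],s["tcp_rot"])
a=np.radians(9.8);r=np.array([[np.cos(a),-np.sin(a)],[np.sin(a),np.cos(a)]])
N=lambda uv,z:(((onz(c,uv,z,pose,True)[:,:2]-[.5029,.0890])@r)*1e3).round(1)
rows=[30,70,110,160]
print("tile edge",N(np.c_[[420.9,421.6,421,418.2],rows],.020).tolist())
print("beam top ",N(np.c_[[424.4,425.2,424.6,421.7],rows],.024).tolist())
print("straight side/left tile",N([[296.5,60],[296.5,150]],.020).tolist())
s0,c0=pickle.load(open("pics/w4.pkl","rb"));
E
```

```text
tile edge [[58.5, 35.0], [58.3, 11.6], [58.3, -11.0], [58.1, -39.1]]
beam top  [[58.8, 34.1], [58.7, 11.2], [58.6, -10.9], [58.5, -38.5]]
straight side/left tile [[-10.8, 12.2], [-10.8, -35.3]]
```

```bash
python3 -m crank '[{"xyz":[0,0,0],"turn":[0,0,0],"hand":1},{"xyz":[0,0,0],"turn":[0,0,0],"hand":1},{"xyz":[0,0,0],"turn":[0,0,0],"hand":1}]' 55
python3 -c "
from plant import bot
print(bot.job_done())"
```

```text
clock: 20.9
ee_pos: [0.4988, -0.0077, 0.0288]
tcp_rot: [[-0.169, 0.986, -0.001], [0.986, 0.169, -0.005], [-0.005, -0.002, -1.0]]
wrist_force: [-3.4, -18.1, 3.7]
grip_width: 0.227
the job is handed in; nothing more can be done
None
```

I shut the jaw on the tile, slid the wedge in until the tile was pressed against the beam, and handed the job in at 20.9 s of the 61 s allowed. The arm was still holding the wedge by its grip.

- **Jaw:** I gripped it and pushed it about 41 mm until it stopped, with about 19 N along the beam. That put the tile against the end stop.
- **Wedge:** I took the tapered one, lowered it onto the plate and slid it into the gap thin end first. It stopped with its origin near nest y = -96 mm, where a tight wedge should end up, at about 18–19 N. It did not move when held.
- **Tile against the beam:** In the last wrist picture, the tile's edge measured 0.3–0.4 mm from the beam face all along. That is about the camera's resolution, so I can't distinguish it from flush.
- **Jaw still shut:** The same picture showed no gap between jaw and tile, and the tile's other edge lay along the wedge.

**Checks that disagreed:**
- The jaw started about 20 mm from fully open, so I used its measured position.
- The beam face measured at 58.6 mm in nest x instead of 60, within the error of my fit. One earlier picture put it at 53–56 mm, probably because I picked the wrong edge.

I did not touch the packer, the look-alikes or the other items, but I did not measure their positions again at the end.

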